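# Tighten the wing nut over the white filter canister

### The arm

A 7-joint arm with a two-finger parallel gripper is mounted at the origin on a cart in front of the work surface, level with it; the furniture and walls round the work are solid. World frame = base frame: x ahead of the robot, y to its left, z up, the work surface at z = 0. Lengths are in m, angles in rad, forces in N, time in s.
With the tool pointing down it reaches from about 0.4 to 0.85 m from the base axis. Payload 10.4 kg.
Tool frame: the origin (TCP) lies at the very end of the fingers, on their centre line; the grasp point (between the pads) lies 19 mm behind it; y points along the fingers, z is the direction in which the jaws open and shut, and the axes are right-handed (so a half turn about y gives the same grasp; the last joint's range is limited). The gripper opens to 85 mm and grips with 20 to 120 N. Pads are 22 mm wide; open, the fingers measure 114 mm over their backs; the gripper's body (76 mm by 85 mm) begins 54 mm behind the grasp point. The pads swing forward as they close: fully open they stand 13 mm farther back than shut.
Start: joints at [-1.354, 0.332, -0.065, 1.46, 0.022, 1.35, -0.088], TCP at [0.148, 0.607, 0.231] pointing down, gripper open.
Joint ranges: [-2.6, 2.6], [-0.5, 2.12], [-1.47, 1.34], [0.16, 2.42], [-1.27, 4.41], [0.06, 2.06], [-2.6, 2.6]. Speed limits (rad/s): [2.22, 2.22, 2.79, 2.79, 3.14, 3.14, 3.14].

### API

Orientations are given as a unit quaternion [w, x, y, z].
In Python, from workcell import env gives the robot as it stands.
- The arm moves only by the shell command python3 -m crank 'ROWS' [OPENING] [FORCE]. ROWS is text: rows parted by semicolons, each of 4 numbers parted by spaces: the shift along the tool's x, y, z normalised to -1 to 1, where 1 is 0.1 m, then the turn about the tool's y normalised to -1 to 1, where 1 is 90 degrees. In form: tx ty tz spin; .... A call has 1 to 10 rows; each row shifts and turns the pose as measured when the row begins, along the tool's axes as they then stand; what a row does not reach is not made up. A row lasts 1/12 s, in which the tool goes at most 41.7 mm and 7.16 degrees, less where a joint would pass 70% of its speed; a pose out of reach is approached as far as the arm can. A call with a number of a shift or a turn outside -1 to 1 is refused whole. A call with a gripper value outside its range is refused whole. OPENING is the gripper's target within -1 to 1 (fully open at 1, half-way at 0, shut at -1), set as the call begins (- or left out, the last holds). The fingers move at their own pace and stop on an object; FORCE is the grip in N (left out, the last holds). Time passes only in rows, so rows that do not move let the fingers close. It gives the time, the measured TCP pose, the force and the opening at its end, in the units of the state.
- env.read_state(): the state, without advancing time (a new reading comes with each control period).
- env.read_camera(name): name is "scene" or "top" or "wrist"; returns a dict with "pixels" (384x512x3 uint8, red, green, blue), "fx", "fy", "cx", "cy" (pixels), "rvec" (rotation vector, rad) and "tvec" (3), from world to camera coordinates, as OpenCV has them; the wrist camera has in their place "tool_from_camera" (4x4, takes a point from camera to tool coordinates, whose origin is the TCP and whose axes are the tool frame's). Camera axes: x right, y down, z forward; pixel columns grow to the right and rows downward; lengths in m; the calibration is good to about 2 mm. A picture is of the moment at which its call begins: read the wrist's pose just before it. There is no depth.
- env.hand_in(): hands the job in, once; it reports no verdict.
Trained networks look in a picture, given as the dict that the camera call returned (one of the last four; its "shot" number tells which), for a name from the list of things; names that differ only in an ending like _2 or _b are one class to them, and where a whole thing is asked for, a point or a joint stands for the part that bears it (a point fixed in the world has none). Each returns a list of dicts, best first, with "score" (0 to 1); they miss things now and then, are a little off and sometimes report something else, mostly with a low value. They report only what shows in the picture. A call takes as long as a camera call.
- env.recognise(picture, thing): "location" ([column, row] in pixels, amid what is visible of it).
- env.spot_point(picture, thing): "location" ([column, row] in pixels: a listed point, or the origin of a listed thing).
The state is a dict: "time": time; "joint_pos": joint angles; "joint_velocities": joint speeds; "joint_torque": joint torques, N m; "position": TCP position; "tool_rot": TCP orientation; "force": force on the tool from outside, world axes, zero at the start; "wrist_torque": the same for the moment, N m; "opening": opening from 0.0 (shut) to 1.0 (fully open).
Only numpy, scipy, OpenCV 4.12 (cv2) and the standard library are available. Lean on these libraries where they do the work, as an engineer would, in place of code of your own. Each camera call takes 0.05 s, during which the arm holds its last target. There are 200 camera calls.

### The job

Two filter canisters stand clamped in hold-down stands, both with a loose wing nut on top. Tighten the nut of the stand that holds the white canister: turn its wings clockwise (seen from above) until they lie in line with the blue cross bar beneath them, working between the two upright rods, then let go. Leave the wing nut over the dark canister as it is.

Things in the scene. Friction and masses are not known exactly. Their poses are not given: they have to be found in the camera images.
- stand_white: Fixed stand holding the WHITE canister. Origin: centre of the underside of its base plate (110 x 144 x 10 mm), z up. A blue bar 28 mm wide, 140 mm long runs along y above the canister, top at z 90 mm; the wing nut stands mid-bar on the stand's z axis. Two 10 mm steel rods at y = +58 and -58 mm rise through the bar to z 113 mm, each with an 18 mm nut (top z 98 mm): keep fingers clear of them.
- nut_white (a joint): Angle (rad) of the brass wing nut over the white canister; grows clockwise seen from above. At 1.2 the wings lie along the bar. Starts at 0.15 to 0.5 (wings 40 to 60 degrees counterclockwise of the bar); end stops at 0 and 1.5. Steady friction 0.12 N m; it stays where left and does not rise or sink.
- nut_white_mid (a point): Point to grip on that nut's axis, 118 mm above the stand's origin. Turns with the nut: y along the wings, x across, z up. The nut is a flat upright blade 9 mm thick, about 68 mm over the wing tips; its middle (26 mm wide) spans z 97 to 123 mm above the stand's origin, the wings reach z 134 mm; below z 97 mm is a round foot, 22 mm. Grip the blade's faces from straight above, centred.
- nut_dark_tip (a point): A wing tip of the identical brass wing nut on the other, identical stand, which holds the DARK GREY canister with a red band: 28 mm out from that nut's axis, 123 mm above the bench. That nut must not be turned. Behind both stands (away from the robot) a tall perforated guard rises, in places only about 0.1 m beyond a wing nut: swing the arm across on the robot side of it.

How it is judged:
At the end, for the whole second after the job is handed in: The wings of the nut over the white canister lie within 0.2 rad (11 degrees) of the line of the cross bar, and the nut is at rest (angle between the y axis of nut_white_mid and the y axis of stand_white, either way round below 0.2 rad and velocity of joint nut_white between -0.05 and 0.05 rad/s); the robot touches nothing.
It fails at once if the wing nut over the dark canister is turned (its wing tip moves by more than 5 mm) (distance of nut_dark_tip from where it was at the start of the episode above 0.005 m).
It also fails if it takes over 34 s, if anything falls off the work surface, if the arm or the gripper's body presses on something with over 40 N, if the wrist force passes 120 N, or if a joint passes its speed limit or range.

## Working session

There is one attempt and no reset: what is moved stays moved. The work goes in short steps, Python scripts to look and compute and a shell command to move; the robot and the scene stay as the last step left them, time stands still between calls to the robot, and variables do not carry over. Pictures are saved under pics/ and viewed, about 8 in all and at most 12, crops included, and the job is handed in when it is done.

```bash
mkdir -p pics; cat > h.py <<'E'
import numpy as np,cv2
from scipy.spatial.transform import Rotation as R
from workcell import env
def save(p,n): cv2.imwrite('pics/'+n+'.png',p['pixels'][:,:,::-1])
def pose(p,s=None):
    "camera centre, cam->world rotation"
    if 'rvec' in p:
        Rm=cv2.Rodrigues(np.array(p['rvec'],float))[0]; return -Rm.T@np.array(p['tvec'],float).ravel(),Rm.T
    T=np.array(p['tool_from_camera']); q=s['tool_rot']; Rt=R.from_quat(np.r_[q[1:],q[0]]).as_matrix()
    return Rt@T[:3,3]+np.array(s['position']),Rt@T[:3,:3]
def ray(p,uv,s=None):
    c,Rm=pose(p,s); return c,Rm@np.array([(uv[0]-p['cx'])/p['fx'],(uv[1]-p['cy'])/p['fy'],1])
def atz(p,uv,z,s=None):
    c,d=ray(p,uv,s); return c+d*(z-c[2])/d[2]
def proj(p,X,s=None):
    c,Rm=pose(p,s); v=Rm.T@(np.array(X)-c); return [p['fx']*v[0]/v[2]+p['cx'],p['fy']*v[1]/v[2]+p['cy']]
E
python3 - <<'E'
from h import *
s=env.read_state(); print(s)
ims=[]
for n in ['scene','top','wrist']:
    p=env.read_camera(n); ims.append(p['pixels'])
    for t,z in [('stand_white',0),('nut_white_mid',.118),('nut_dark_tip',.123)]:
        for f in ('recognise','spot_point'):
            for d in getattr(env,f)(p,t)[:3]:
                print(n,t,f,np.round(d['location'],1),round(d['score'],2),atz(p,d['location'],z,s).round(3))
    print(n,pose(p,s)[0].round(3))
    save(p,n+'0')
E
```

```text
{'time': 0.0, 'joint_pos': array([-1.35358461,  0.33289283, -0.06472032,  1.46091315,  0.02160267,
        1.3499159 , -0.08849412]), 'joint_velocities': array([-0.00056695,  0.00122617,  0.0005058 ,  0.00110435, -0.00077197,
        0.0002912 ,  0.00028838]), 'joint_torque': array([-5.40844468e-06, -6.25468898e+01,  4.89583611e-02, -3.91598010e+01,
        1.62227161e-02,  1.01906681e-02,  2.57187236e-05]), 'position': array([0.14835613, 0.60675656, 0.23051635]), 'tool_rot': array([-0.70152614,  0.70253677, -0.08460591,  0.08452815]), 'force': array([-0.83474252, -0.59168965,  0.3656959 ]), 'wrist_torque': array([-0.01816319, -0.03292101, -0.02719751]), 'opening': 0.9930402541895481}
scene stand_white recognise [335.5 224.4] 0.78 [ 0.61  -0.178  0.   ]
scene stand_white spot_point [335.5 235. ] 0.56 [ 0.583 -0.189  0.   ]
scene nut_white_mid recognise [340.9 196.9] 0.83 [ 0.586 -0.181  0.118]
scene nut_white_mid spot_point [340.5 194.3] 0.8 [ 0.592 -0.178  0.118]
scene nut_dark_tip recognise [142.1 157.3] 0.67 [0.475 0.23  0.123]
scene nut_dark_tip spot_point [135.2 161.3] 0.75 [0.458 0.235 0.123]
scene [ 0.034 -0.306  0.735]
top stand_white recognise [324.9 166.5] 0.64 [ 0.597 -0.187  0.   ]
top stand_white spot_point [322.4 170.5] 0.76 [ 0.586 -0.18   0.   ]
top nut_white_mid recognise [333.  158.2] 0.42 [ 0.586 -0.181  0.118]
top nut_white_mid spot_point [333.8 156.5] 0.63 [ 0.59  -0.183  0.118]
top nut_dark_tip recognise [150.6 199.6] 0.65 [0.479 0.234 0.123]
top nut_dark_tip spot_point [150.6 209.7] 0.48 [0.457 0.232 0.123]
top [0.352 0.014 0.919]
wrist [0.079 0.623 0.373]
```

```bash
python3 -c "
import cv2,numpy as np
a=cv2.imread('pics/scene0.png');b=cv2.imread('pics/top0.png')
c=cv2.resize(b[110:230,270:400],None,fx=3,fy=3,interpolation=2)
d=cv2.resize(a[150:270,275:405],None,fx=3,fy=3,interpolation=2)
k=np.hstack([c,d]);r=np.hstack([cv2.resize(a,(390,240),interpolation=3),cv2.resize(b,(390,240),interpolation=3)])
cv2.imwrite('pics/m0.png',np.vstack([r,k]))"
```

```text
(no output)
```

View pics/m0.png

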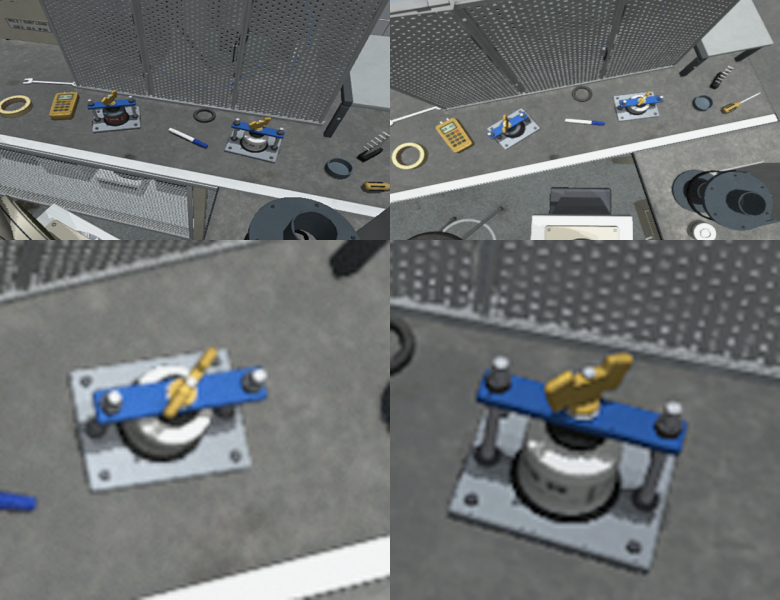

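The montage shows the white canister in the right-hand stand (top image about (333,157)) and the dark one on the left. The wings on the white stand sit about 45° counterclockwise of the bar, and the guard is close behind both stands.

```bash
python3 - <<'E'
from h import *
s=env.read_state();p=env.read_camera('top')
f=lambda x,y:(270+x/3,110+(y-240)/3)
A=atz(p,f(112,397),.113);B=atz(p,f(258,377),.113);print('rods',A,B,(A+B)/2,np.linalg.norm(A-B),np.degrees(np.arctan2(*(A-B)[1::-1])))
A=atz(p,f(212,350),.134);B=atz(p,f(168,413),.130);print('wing',A,B,(A+B)/2,np.linalg.norm(A-B),np.degrees(np.arctan2(*(A-B)[1::-1])))
for u in [(72,171),(170,157),(381,122)]: print('guard',atz(p,u,0).round(3))
q=s['tool_rot'];print(R.from_quat(np.r_[q[1:],q[0]]).as_matrix().round(3))
E
```

```text
rods [ 0.57587498 -0.12158238  0.113     ] [ 0.5944211  -0.23662371  0.113     ] [ 0.58514804 -0.17910305  0.113     ] 0.11652668199392122 99.15801136089199
wing [ 0.60889825 -0.19546999  0.134     ] [ 0.55941703 -0.16130594  0.13      ] [ 0.58415764 -0.17838796  0.132     ] 0.060262535870177415 -34.6229364979576
guard [0.571 0.478 0.   ]
guard [0.615 0.225 0.   ]
guard [ 0.726 -0.344  0.   ]
[[ 0.971  0.     0.237]
 [-0.237  0.     0.971]
 [-0.    -1.     0.   ]]
```

```bash
python3 -m crank '0.3 -0.06 -0.26 0;0.3 -0.06 -0.26 0;0.3 -0.05 -0.26 0;0.3 -0.05 -0.26 0;0.3 -0.05 -0.26 0;0.3 0 -0.26 0;0.3 0 -0.26 0;0.3 0 -0.26 0;0.3 0 -0.26 0;0.3 0 -0.26 0' 1 60
```

```text
time: 1.93
position: [0.3807, 0.2768, 0.2574]
tool_rot: [0.704, -0.701, 0.08, -0.078]
force: [1.1, 0.9, -0.2]
opening: 1.005
```

```bash
python3 -m crank '0.23 0 -0.34 0;0.23 0 -0.34 0;0.23 0 -0.34 0;0.23 0 -0.34 0;0.23 0 -0.34 0;0.23 0 -0.34 0;0.23 0 -0.34 0;0.23 0 -0.34 0;0.2 0 -0.34 0;0.2 0 -0.34 0' && python3 -m crank '0 0 0 0.079;0 0 0 0.079;0 0 0 0.079;0 0 0 0'
python3 - <<'E'
from h import *
s=env.read_state();p=env.read_camera('wrist');save(p,'w1')
print(s['joint_pos'].round(2),s['position'].round(4),s['time'])
q=s['tool_rot'];print(R.from_quat(np.r_[q[1:],q[0]]).as_matrix().round(3))
for t,z in [('stand_white',0),('nut_white_mid',.118)]:
    for d in env.spot_point(p,t)[:2]: print(t,np.round(d['location'],1),round(d['score'],2),atz(p,d['location'],z,s).round(4))
E
```

```text
time: 2.77
position: [0.5245, -0.1137, 0.2584]
tool_rot: [0.706, -0.699, 0.077, -0.081]
force: [0.2, 1.9, -0.8]
opening: 1.0
time: 3.1
position: [0.5246, -0.1267, 0.2588]
tool_rot: [0.677, -0.673, 0.21, -0.214]
force: [0.6, -0.4, -0.2]
opening: 0.996
[-0.52  0.13  0.74  1.69 -0.1   1.35  1.21] [ 0.5246 -0.1267  0.2588] 3.1
[[ 0.821  0.008  0.571]
 [-0.571  0.004  0.821]
 [ 0.004 -1.     0.007]]
stand_white [249.1 218.1] 0.69 [ 0.5864 -0.1826  0.    ]
nut_white_mid [250.3 263.4] 0.97 [ 0.5878 -0.1796  0.118 ]
```

View pics/w1.png

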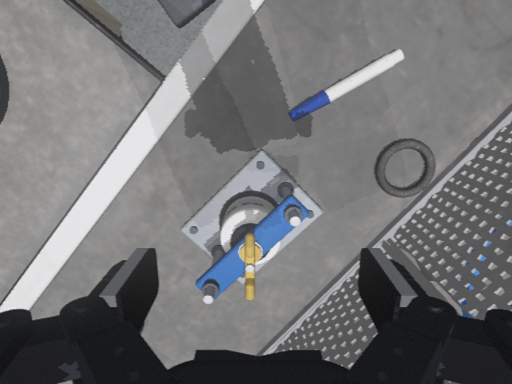

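The wrist view shows the white canister, with the wings from about (250,236) to (250,298) and the rod tops at (209,299) and (296,216). The wings are already almost square to the jaws.

```bash
python3 - <<'E'
from h import *
s=env.read_state();p=env.read_camera('wrist')
def seg(a,b,z):
    A=atz(p,a,z,s);B=atz(p,b,z,s);print(A.round(4),B.round(4),((A+B)/2).round(4),np.linalg.norm(A-B).round(4),np.degrees(np.arctan2(*(A-B)[1::-1])).round(1))
seg((209,299),(296,216),.113); seg((250,236),(250,298),.132)
hsv=cv2.cvtColor(p['pixels'],cv2.COLOR_RGB2HSV); m=cv2.inRange(hsv,(15,120,80),(32,255,255)); m[:,:200]=0;m[:,310:]=0
ys,xs=np.nonzero(m);print(len(xs),xs.mean(),ys.mean(),xs.min(),xs.max(),ys.min(),ys.max())
print('top',xs[ys<245].mean(),'bot',xs[ys>285].mean())
q=s['tool_rot'];Rt=R.from_quat(np.r_[q[1:],q[0]]).as_matrix()
for X in ([.587,-.180,.118],): print(Rt.T@(np.array(X)-s['position']))
E
```

```text
[ 0.5997 -0.2347  0.113 ] [ 0.5748 -0.1183  0.113 ] [ 0.5872 -0.1765  0.113 ] 0.1191 -77.9
[ 0.5606 -0.1587  0.132 ] [ 0.6111 -0.1936  0.132 ] [ 0.5858 -0.1762  0.132 ] 0.0614 145.4
190 247.68947368421053 285.12631578947367 242 256 247 299
top nan bot 247.5
[ 0.08150159  0.14107579 -0.01092229]<stdin>:8: RuntimeWarning: Mean of empty slice.
  ret = ret.dtype.type(ret / rcount)
```

```bash
python3 -m crank '0.3 0 -0.03 0;0.3 0 -0.03 0;0.2 0 0 0;0 0.3 0 0;0 0.3 0 0;0 0.2 0 0;0 0 0 0' 0.2
python3 - <<'E'
from h import *
s=env.read_state();p=env.read_camera('wrist');save(p,'w2')
print(s['joint_pos'].round(2),s['position'].round(4),s['time'],s['opening'])
q=s['tool_rot'];Rt=R.from_quat(np.r_[q[1:],q[0]]).as_matrix();print(Rt.round(3))
for d in env.spot_point(p,'nut_white_mid')[:2]:
    X=atz(p,d['location'],.118,s);print(np.round(d['location'],1),round(d['score'],2),X.round(4),(Rt.T@(X-s['position'])).round(4))
E
```

```text
time: 3.88
position: [0.5935, -0.1723, 0.1774]
tool_rot: [0.683, -0.675, 0.194, -0.201]
force: [-0.8, 0.2, -0.8]
opening: 0.598
[-0.35  0.41  0.73  1.6  -0.3   1.24  1.44] [ 0.5935 -0.1723  0.1774] 3.8833 0.597789182119346
[[ 0.844  0.013  0.537]
 [-0.537  0.008  0.844]
 [ 0.006 -1.     0.014]]
[240.4 207.2] 0.87 [ 0.5862 -0.1812  0.118 ] [-0.0018  0.0592 -0.0122]
```

View pics/w2.png

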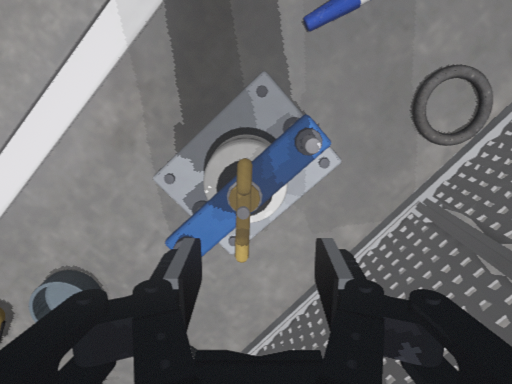

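The view is closer now. The wings run from (244,160) to (242,260) and the stud is at (242,213), while the midline between the jaws is at about column 258. So a sideways correction is needed, plus about 2° of clockwise spin.

```bash
python3 - <<'E'
from h import *
s=env.read_state();p=env.read_camera('wrist')
q=s['tool_rot'];Rt=R.from_quat(np.r_[q[1:],q[0]]).as_matrix()
for a,z in [((244,162),.132),((242,258),.132),((243,210),.132),((242.5,195),.098),((312,147),.113)]:
    X=atz(p,a,z,s);print(X.round(4),(Rt.T@(X-s['position'])).round(4))
P=s['position']
for t in ([0,0,0],[0,-.019,.025],[0,-.019,-.025],[0,.059,0]): print(t,np.round(proj(p,P+Rt@np.array(t),s),1))
print(p['fx'],p['cx'])
E
```

```text
[ 0.5632 -0.1627  0.132 ] [-0.0327  0.0488 -0.0091]
[ 0.6136 -0.1973  0.132 ] [ 0.0284  0.0494 -0.0112]
[ 0.5873 -0.1793  0.132 ] [-0.0035  0.0491 -0.0101]
[ 0.5877 -0.181   0.098 ] [-0.0025  0.0831 -0.0119]
[ 0.5813 -0.1244  0.113 ] [-0.0382  0.0684  0.0326]
[0, 0, 0] [260.5 252.6]
[0, -0.019, 0.025] [322.  273.6]
[0, -0.019, -0.025] [199.6 273.7]
[0, 0.059, 0] [259.8 210. ]
339.77016842642547 257.8741662394547
```

```bash
python3 -m crank '-0.02 0 -0.11 0.024;0 0 0 0;0 0.2 0 0;0 0.2 0 0;0 0.2 0 0;0 0.12 0 0;0 0 0 0'; python3 - <<'E'
from h import *
s=env.read_state();p=env.read_camera('wrist');save(p,'w3')
q=s['tool_rot'];Rt=R.from_quat(np.r_[q[1:],q[0]]).as_matrix();print(s['position'].round(4),np.degrees(np.arctan2(Rt[1,2],Rt[0,2])))
print((Rt.T@(np.array([.587,-.180,.118])-s['position'])).round(4),Rt[:,1].round(3))
E
```

```text
time: 4.62
position: [0.5935, -0.1844, 0.1196]
tool_rot: [0.68, -0.668, 0.201, -0.224]
force: [0.2, 0.5, -0.7]
opening: 0.598
[ 0.5935 -0.1844  0.1196] 55.0439827529724
[-0.0078  0.0014 -0.0002] [ 0.037  0.006 -0.999]
```

View pics/w3.png

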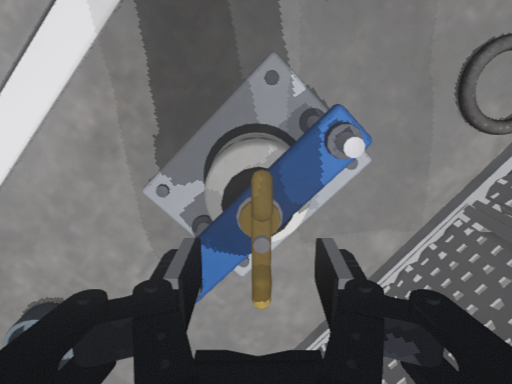

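Jaws are centred on the blade sideways: the wing line is at column 262 and the jaw midline at about 260. The tool is about 8 mm off along the blade and still has 20 mm to go down.

```bash
python3 -m crank '-0.08 0 0 0;0 0.1 0 0;0 0.1 0 0;0 0 0 0'; python3 - <<'E'
from h import *
s=env.read_state()
q=s['tool_rot'];Rt=R.from_quat(np.r_[q[1:],q[0]]).as_matrix();print(s['position'].round(4),np.degrees(np.arctan2(Rt[1,2],Rt[0,2])))
print((Rt.T@(np.array([.587,-.180,.118])-s['position'])).round(4),Rt[:,1].round(3),s['joint_pos'].round(2))
E
```

```text
time: 5.0
position: [0.5894, -0.1801, 0.1034]
tool_rot: [0.681, -0.668, 0.198, -0.227]
force: [0.2, -0.1, -0.1]
opening: 0.598
[ 0.5894 -0.1801  0.1034] 55.04077641100228
[-0.0015 -0.0147 -0.0009] [ 0.044  0.006 -0.999] [-0.33  0.46  0.71  1.7  -0.36  1.07  1.46]
```

```bash
python3 -m crank '-0.02 0.04 -0.01 0;0 0 0 0;0 0 0 0;0 0 0 0;0 0 0 0;0 0 0 0;0 0 0 0;0 0 0 0' -1 60; python3 - <<'E'
from h import *
s=env.read_state()
q=s['tool_rot'];Rt=R.from_quat(np.r_[q[1:],q[0]]).as_matrix();print(s['position'].round(4),np.degrees(np.arctan2(Rt[1,2],Rt[0,2])),s['force'].round(1),s['wrist_torque'].round(2))
print((Rt.T@(np.array([.587,-.180,.118])-s['position'])).round(4),Rt[:,1].round(3),s['joint_pos'].round(2))
E
```

```text
time: 5.67
position: [0.588, -0.1785, 0.0991]
tool_rot: [0.681, -0.668, 0.197, -0.226]
force: [0.9, 2.0, -1.2]
opening: 0.091
[ 0.588  -0.1785  0.0991] 55.16795390938563 [ 0.9  2.  -1.2] [-0.36  0.31 -0.11]
[ 0.0006 -0.0189 -0.0012] [ 0.044  0.006 -0.999] [-0.33  0.46  0.71  1.71 -0.36  1.06  1.46]
```

Gripped cleanly with low forces. Now the first part of the turn.

```bash
python3 -m crank '0 0 0 0.06;0 0 0 0.06;0 0 0 0.06;0 0 0 0.06;0 0 0 0'; cat > st.py <<'E'
from h import *
s=env.read_state()
q=s['tool_rot'];Rt=R.from_quat(np.r_[q[1:],q[0]]).as_matrix();print(s['position'].round(4),np.degrees(np.arctan2(Rt[1,2],Rt[0,2])),s['force'].round(1),s['wrist_torque'].round(2))
print((Rt.T@(np.array([.588,-.1785,.0991])-s['position'])).round(4),Rt[:,1].round(3),s['joint_pos'].round(2),s['opening'])
E
python3 st.py
```

```text
time: 6.08
position: [0.5884, -0.1782, 0.0991]
tool_rot: [0.63, -0.611, 0.326, -0.351]
force: [2.5, 0.8, 1.1]
opening: 0.088
[ 0.5884 -0.1782  0.0991] 32.779590001675814 [2.5 0.8 1.1] [-0.62  0.63 -0.1 ]
[ 0.     -0.     -0.0005] [ 0.044  0.005 -0.999] [-0.39  0.48  0.79  1.72 -0.41  1.07  1.11] 0.08781631936774233
```

```bash
python3 -m crank '0 0 0 0.06;0 0 0 0.06;0 0 0 0.06;0 0 0 0.06;0 0 0 0.01;0 0 0 0'; python3 st.py
python3 - <<'E'
from h import *
p=env.read_camera('wrist');save(p,'w4')
E
```

```text
time: 6.58
position: [0.5888, -0.1779, 0.0991]
tool_rot: [0.555, -0.533, 0.441, -0.463]
force: [1.3, 0.8, -0.5]
opening: 0.092
[ 0.5888 -0.1779  0.0991] 10.60136006065084 [ 1.3  0.8 -0.5] [-0.48  0.66  0.01]
[ 0.0004 -0.0001 -0.0009] [ 0.044  0.004 -0.999] [-0.44  0.52  0.87  1.72 -0.46  1.08  0.76] 0.0915728936930373
```

View pics/w4.png

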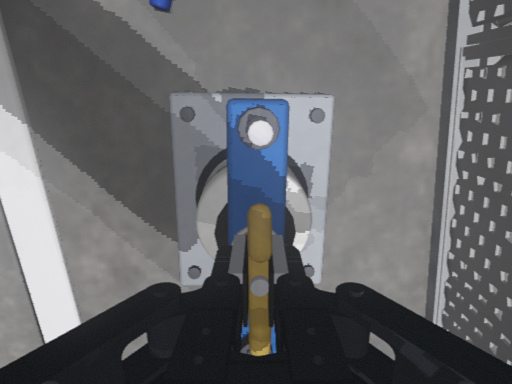

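The wings, at columns 260–262, lie along the blue bar, whose edges are at columns 228 and 288 and vertical. Next I release and lift.

```bash
python3 -m crank '0 0 0 0;0 0 0 0;0 0 0 0;0 0 0 0;0 0 0 0;0 0 0 0' 0 && python3 -m crank '0 -0.15 0 0;0 -0.3 0 0;0 -0.3 0 0;0 -0.3 0 0;0 -0.3 0 0;0 0 0 0;0 0 0 0'; python3 st.py
python3 - <<'E'
from h import *
s=env.read_state();p=env.read_camera('wrist');save(p,'w5');t=env.read_camera('top')['pixels'][100:240,130:420]
a=p['pixels'];b=cv2.resize(t,(512,247),interpolation=cv2.INTER_CUBIC)
cv2.imwrite('pics/m5.png',np.vstack([a[:340],b])[:,:,::-1])
E
```

```text
time: 7.13
position: [0.5887, -0.1791, 0.0997]
tool_rot: [0.557, -0.534, 0.438, -0.461]
force: [-0.2, -0.3, 1.3]
opening: 0.503
time: 7.72
position: [0.5805, -0.1813, 0.246]
tool_rot: [0.556, -0.534, 0.439, -0.461]
force: [-0.5, 0.5, -0.5]
opening: 0.504
[ 0.5805 -0.1813  0.246 ] 10.940386081817012 [-0.5  0.5 -0.5] [0.   0.08 0.01]
[-0.0021  0.1471  0.0013] [ 0.045  0.004 -0.999] [-0.52  0.36  0.97  1.57 -0.33  1.34  0.68] 0.5044820266558734
```

View pics/m5.png

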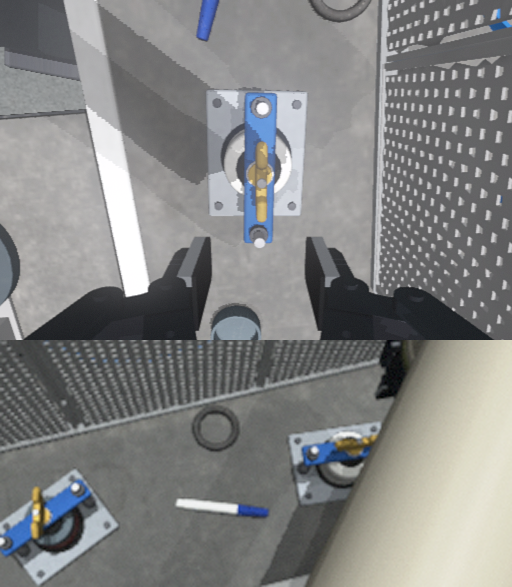

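The gripper is clear. The wings, (262,143) to (262,219), are within about 2° of the rod line, (263,107) to (259,243). The dark stand's nut looks untouched.

```bash
python3 -c "
from workcell import env
print(env.hand_in()); print(env.read_state()['time'])"
```

```text
the job is handed in; nothing more can be done
None
the job is handed in; nothing more can be done
```

The white canister's wing nut is tightened and the job is handed in, about 8 s into the run (limit 34 s). I gripped the blade from above, turned it about 45° clockwise until it lay along the blue bar, let go and lifted straight up.

- **Alignment:** in the last wrist picture the wings lie within about 2° of the line through the rods (11° allowed).
- **Contact:** the gripper is open with its fingertips at z 0.246 m, well above the stand, and the force reading is below 1 N. The readings I took during the turn showed forces of only a few newtons.
- **Dark nut:** the arm passed well above it, and in the last top picture its wings look the same as at the start. I checked this by eye only and did not measure the tip.
- **Tool tilt:** the tool leaned about 2.5° from vertical during the grip and release. I left it uncorrected and saw no sign that it affected the grip.
- **Disagreement:** estimates of the nut's axis from the different pictures differed by about 5 mm, so I centred the grip using the close-up wrist views.

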